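# Push the pepper mill into the packed condiment rack

## Robot

A 6-joint arm with a two-finger parallel gripper is mounted at the origin on a cart in front of the work surface, level with it; the furniture and walls round the work are solid. World frame = base frame: x ahead of the robot, y to its left, z up, the work surface at z = 0. Lengths are in m, angles in degrees, forces in N, time in s.
With the tool pointing down it reaches from about 0.325 to 0.775 m from the base axis. Payload 5.5 kg.
Tool frame: the origin (TCP) lies at the centre of the arm's flange, where the gripper is bolted on; the fingertips stand 182 mm ahead of it and the grasp point (between the pads) lies 163 mm ahead of it; z points along the fingers, y is the line along which they close (so a half turn about z gives the same grasp; the last joint's range is limited). The gripper opens to 88 mm and grips with 3 to 60 N. Pads are 20 mm wide; open, the fingers measure 115 mm over their backs; the gripper's body (75 mm by 178 mm) begins 61 mm behind the grasp point.
Start: joints at [-79.567, 5.22, 70.514, -0, 104.267, -3.249], TCP at [0.142, -0.583, 0.405] pointing down, gripper open.
Joint ranges: [-164.24, 164.24], [-49.07, 125.15], [9.68, 141.18], [-86.29, 266.29], [3.28, 154.24], [-151.56, 151.56]. Speed limits (degrees/s): [147.25, 147.25, 172.46, 180, 180, 180].

## Interface

Orientations are given as [roll, pitch, yaw] about the fixed x, y, z axes, in that order (R = Rz(yaw) Ry(pitch) Rx(roll)).
In Python, from station import r gives the robot as it stands. The module is installed in compiled form; this text tells all that it offers. Calls block until the motion is done:
- r.reach(position, orientation): joint-space move of the TCP to a pose.
- r.servo_line(position, rotation=None, speed=0.15): straight line of the TCP; rotation=None keeps the orientation; speed is the mean speed in m/s.
- r.move_joints(angles): joint-space move.
- r.let_go() and r.grab(squeeze=None): open the fingers fully, or close them until they stop; squeeze is the grip in N (None keeps the last).
- r.wait(seconds).
- r.inverse_kinematics(position, orientation): joint angles nearest the present ones, or None.
- r.sense(): the state.
- r.snapshot(name): name is "scene" or "top" or "wrist"; returns a dict with "frame" (420x560x3 uint8, red, green, blue), "fx", "fy", "cx", "cy" (pixels), "R" (3x3) and "t" (3): a world point X has camera coordinates R X + t. Camera axes: x right, y down, z forward; pixel columns grow to the right and rows downward; lengths in m; the calibration is good to about 2 mm. The wrist camera is an equidistant fisheye: a pixel r from the principal point sees the ray r / f radians off the axis. A picture is of the moment at which its call begins. There is no depth.
A pose or a line that the arm cannot do raises r.IKError and nothing moves.
- r.hand_in(): hands the job in; it is judged then, once.
The state is a dict: "clock": time; "joints": joint angles; "joint_vel": joint speeds; "joint_torque": joint torques, N m; "tcp_pos": TCP position; "orientation": TCP orientation; "contact_force": force on the tool from outside, world axes, zero at the start; "torque": the same for the moment, N m; "opening": finger opening in m; "gripper_force": force on a finger pad.
Only numpy, scipy, OpenCV 4.12 (cv2) and the standard library are available. Lean on these libraries where they do the work, as an engineer would, in place of code of your own. Each camera call takes 0.05 s, during which the arm holds its last target. There are 200 camera calls.

## Task

Put the pepper mill back in the condiment rack: push it upright from the front into the narrow gap in the middle of the row, so that it nudges the jars on either side apart without toppling them or touching them with the gripper. Push it fully home against the stop block at the back of the rack, pressing it there gently but firmly (some 10 N, never over 15 N) for half a second, and leave it standing upright between the jars, with all four jars upright in the row and the other things on the worktop left alone.

Things in the scene. Friction and masses are not known exactly. Their poses are not given: they have to be found in the camera images.
- mill: Tall dark wooden pepper mill, 170 mm high, standing apart from the rack at the left. Its foot is its widest part, round, 58 mm in diameter; the body narrows upward to 48 mm at a height of 120 mm. Take it by the round head on top: 49 mm in diameter at its widest (141 mm up), spanning 123 to 159 mm, with a small nut above. Origin at the centre of its underside, z up. Mass 0.2 to 0.42 kg.
- rack: Wooden condiment rack, fixed, without a floor and open to the front: things stand in it on the worktop. Origin on the worktop at the front face of the rigid back board; x into the board (away from the robot), y left along it, z up. Board 80 mm high, 14 mm thick, y -205 to +155 mm. Never press on the rack or the jars with more than 15 N.
- row_gap (a point): Middle of the narrow gap in the row as built, in the rack at x = -25, y = +31 mm, on the worktop. Two jars at its left (centres near y +116 and +70 mm), two at its right (-11 and -57 mm), 1 to 5 mm of play beside each. The gap is about 38 mm: pushed in from the front, the mill's 58 mm foot wedges them apart; it may have to end some mm right of this point.
- mill_stop (a point): Foot of the back board behind the gap (rack x = 0, y = +27 mm). Here a small steel stop block, 18 mm wide, 12 to 32 mm up, stands out of the board; it is set by a screw, its face 3 to 18 mm in front of the board, and its setting is not measured: find it by feel. It is rigid. The mill is home when its foot bears on it, the mill's centre being 32 to 47 mm from the board.
- left_end (a point): Fixed end panel of the rack, at the left, 75 mm deep, 60 mm high; the point is at the foot of its inner face (rack y = +140 mm). The left pair of jars yields only until packed against it, and is rigid then.
- divider (a joint): Wooden divider panel at the right end of the row, 72 mm deep, 60 mm high, sliding along the back board. 0 to 0.075 m, growing as it is pushed right; its inner face lies at rack y = -81 mm minus this value. It slides at about 5 N (more when moved fast) and stays where it is left. Starts at 0 to 3 mm.
- corked_bottle: Small clear glass bottle with a cork, body 44 mm in diameter, 95 mm high. It stands in the rack, one of four in a row; which of the four stands where varies. Origin at the centre of its underside, z up.
- tall_jar_a: Slim spice jar with a black cap, 41 mm in diameter, 105 mm high. It stands in the rack, one of four in a row; which of the four stands where varies. Origin at the centre of its underside, z up.
- tall_jar_b: Slim spice jar with a black cap, the same as the other: 41 mm in diameter, 105 mm high. It stands in the rack, one of four in a row; which of the four stands where varies. Origin at the centre of its underside, z up.
- shaker: Salt shaker with a domed grey top, 44 mm in diameter, 90 mm high. It stands in the rack, one of four in a row; which of the four stands where varies. Origin at the centre of its underside, z up.
- mug: Beige mug, 100 mm high, 113 mm over its handle, a bystander at the left. Origin under its middle.
- bowl: Small white bowl, 105 mm wide, 51 mm high, a bystander at the right front. Origin under its middle.
- timer: White kitchen timer, 65 mm wide, 54 mm high, a bystander at the right. Origin under its middle.
- striped_mug: Striped mug, 88 mm high, 120 mm over its handle, a bystander at the far right. Origin under its middle.
There are look-alikes about, which are no part of the job. What is shaped like the shaker but purple is not meant. What is shaped like the mill but orange is not meant.

How it is judged (in metres and radians):
On the way:
1. the mill, between the middle jars, is pressed home against the stop in the back of the rack with more than 4 N (x of mill in the frame of rack between -0.05 and -0.027 m and angle between mill's own z axis and vertical below 0.12 rad and y of mill in the frame of rack between 0 and 0.045 m and contact force between mill and rack above 4 N), for 0.3 s.
At the end, for the whole second after the job is handed in: The mill, once pressed home, stands upright and still on the worktop, between the left and right pair of jars (rack y 0 to 45 mm), its centre 27 to 50 mm from the back board; all four jars upright and still, centres 15 to 45 mm from the board. Upright: within 0.12 rad (x of mill in the frame of rack between -0.05 and -0.027 m and angle between each of mill, corked_bottle, tall_jar_a, shaker, tall_jar_b's own z axis and vertical below 0.12 rad and y of mill in the frame of rack between 0 and 0.045 m and height (world z) of mill below 0.003 m and linear speed of each of mill, corked_bottle, tall_jar_a, shaker, tall_jar_b below 0.01 m/s and x of corked_bottle in the frame of rack between -0.045 and -0.015 m and x of tall_jar_a in the frame of rack between -0.045 and -0.015 m and x of shaker in the frame of rack between -0.045 and -0.015 m and x of tall_jar_b in the frame of rack between -0.045 and -0.015 m); the robot touches nothing.
It fails at once if the mill bears on the rack with more than 16 N or on a jar with more than 20 N (contact force between mill and corked_bottle above 20 N or contact force between mill and tall_jar_a above 20 N or contact force between mill and shaker above 20 N or contact force between mill and tall_jar_b above 20 N or contact force between mill and rack above 16 N).
It fails at once if a jar of the row is tipped by more than 0.35 rad or lifted by more than 20 mm (angle between any of corked_bottle, tall_jar_a, shaker, tall_jar_b's own z axis and vertical above 0.35 rad or height (world z) of any of corked_bottle, tall_jar_a, shaker, tall_jar_b above 0.02 m).
It fails at once if the mill is tipped by more than 0.6 rad (angle between mill's own z axis and vertical above 0.6 rad).
It fails at once if the robot touches a jar of the row with more than 3 N (contact force between any of the arm, the fingers and corked_bottle above 3 N or contact force between any of the arm, the fingers and tall_jar_a above 3 N or contact force between any of the arm, the fingers and shaker above 3 N or contact force between any of the arm, the fingers and tall_jar_b above 3 N).
It fails at once if a bystander (mug, striped mug, bowl, timer) is moved by more than 20 mm (distance of any of mug, bowl, timer, striped_mug from where it was at the start of the episode above 0.02 m).
It also fails if it takes over 67 s, if anything falls off the work surface, if the arm or the gripper's body presses on something with over 40 N, if the wrist force passes 120 N, or if a joint passes its speed limit or range.

## Working session

There is one attempt and no reset: what is moved stays moved. The work goes in short steps, each a Python script; the robot and the scene stay as the last script left them, time stands still between calls to the robot, and variables do not carry over. Pictures are saved under pics/ and viewed, at most 10 in all, crops included, and the job is handed in when it is done.

```bash
mkdir -p pics && python3 - <<'E'
from station import r
import cv2,numpy as np,pickle
for n in("scene","top"):
    s=r.snapshot(n); cv2.imwrite(f"pics/{n}0.png",s["frame"][:,:,::-1]); pickle.dump(s,open(f"{n}0.pkl","wb"))
    print(n,s["fx"],s["cx"],s["cy"],np.round(-np.array(s["R"]).T@s["t"],3))
s=r.sense();print(s["clock"],s["contact_force"],s["orientation"],s["opening"])
E
```

```text
scene 402.3107870513929 280.6003259982827 216.3595215122933 [-0.571  0.524  0.696]
top 484.5918415568386 273.612630170051 205.83119045930138 [ 0.298 -0.012  1.522]
0.1 [-0.30266059  0.30006638  0.07517487] [-1.79898345e+02 -6.95375225e-03  1.36801347e+01] 0.08773329425069082
```

View pics/scene0.png

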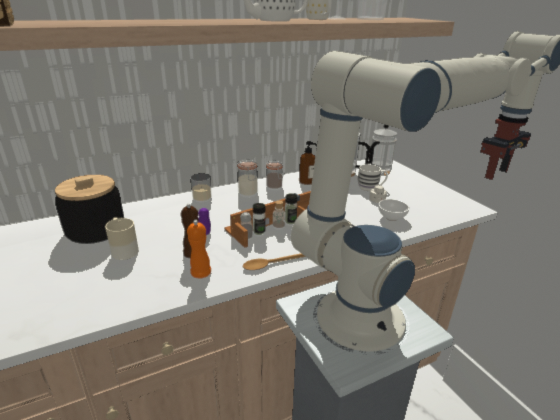

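View pics/top0.png

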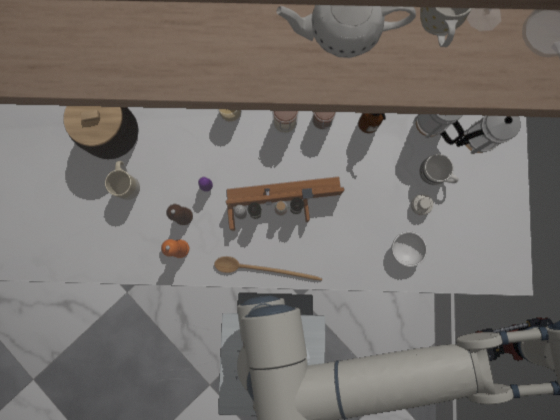

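The scene picture shows the dark mill at (190,232), its orange look-alike at (200,250) and the purple shaker look-alike at (204,222). In the top view the mill is near (180,214), the orange one near (175,248) and the purple one at (205,184). The rack runs along (227–342, 185–225). The dark brown one is the mill, so I'm confirming it in an enlarged crop.

```bash
cat > h.py <<'E'
import numpy as np,cv2,pickle
def ray(s,u,v,z):
    "pinhole pixel -> world point at height z"
    R=np.array(s["R"]);c=-R.T@np.array(s["t"])
    d=R.T@np.array([(u-s["cx"])/s["fx"],(v-s["cy"])/s["fy"],1]);return c+d*(z-c[2])/d[2]
def proj(s,X):
    p=np.array(s["R"])@np.array(X)+np.array(s["t"]);return s["fx"]*p[0]/p[2]+s["cx"],s["fy"]*p[1]/p[2]+s["cy"]
E
python3 - <<'E'
from h import *
s=pickle.load(open("top0.pkl","rb"));f=s["frame"][:,:,::-1]
c=f[160:270,155:355]; cv2.imwrite("pics/crop1.png",cv2.resize(c,None,fx=4,fy=4,interpolation=cv2.INTER_CUBIC))
E
```

```text
(no output)
```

View pics/crop1.png

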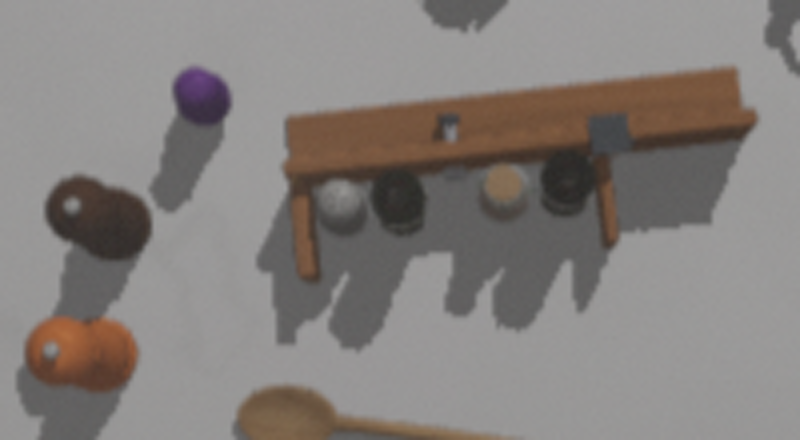

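The crop confirms the dark brown mill: nut at crop (72,205), foot near (113,224). The orange twin is at (80,352). In the rack, from left to right, stand the shaker (342,205), a black-capped jar (398,200), the gap with the stop (455,172), the corked bottle (505,190) and a black-capped jar (568,180). I'm fitting the rack model to these pixels next.

```bash
python3 - <<'E'
from h import *
from scipy.optimize import least_squares
s=pickle.load(open("top0.pkl","rb"));S=pickle.load(open("scene0.pkl","rb"))
cp=lambda a,b:(155+(a-1.5)/4,160+(b-1.5)/4)
print("R",np.round(s["R"],3).tolist())
print("nut",ray(s,*cp(72,205),.168),"foot",ray(s,*cp(113,224),.012))
# board/back top edge ends, jars tops (shaker, jar, bottle, jar)
print("orange nut",ray(s,*cp(50,350),.168))
for n,p,z in[("shaker",(342,200),.085),("jarL",(398,190),.105),("cork",(505,185),.092),("jarR",(568,172),.105)]: print(n,ray(s,*cp(*p),z))
for n,p,z in[("topbackL",(290,118),.08),("topbackR",(738,70),.08),("footL",(288,172),0.),("footR",(755,122),0.),("panelfrontL",(308,278),0.),("divfront",(612,243),0.)]: print(n,ray(s,*cp(*p),z))
E
```

```text
R [[0.027, -1.0, -0.008], [-0.992, -0.025, -0.125], [0.125, 0.012, -0.992]]
nut [0.44606191 0.28816065 0.168     ] foot [0.44899141 0.28971208 0.012     ]
orange nut [0.34391895 0.2981593  0.168     ]
shaker [0.46411636 0.1047878  0.085     ]
jarL [0.47027943 0.06215649 0.105     ]
cork [ 0.47765241 -0.01659972  0.092     ]
jarR [ 0.48686542 -0.06273377  0.105     ]
topbackL [0.52587501 0.14659597 0.08      ]
topbackR [ 0.57110974 -0.1902039   0.08      ]
footL [0.49518729 0.15528709 0.        ]
footR [ 0.54470259 -0.21399487  0.        ]
panelfrontL [0.4114764 0.1362647 0.       ]
divfront [ 0.44534482 -0.10233601  0.        ]
```

The mill stands near (0.447, 0.289) and the rack near (0.51, 0), yaw about 7.6°. The board depth is still uncertain, so I'm taking a close wrist look on the way.

```bash
python3 - <<'E'
from station import r
from h import *
for yaw in(97.6,-82.4):
  for p in([.42,.02,.42],[.447,.289,.304],[.48,.03,.304]):
    print(yaw,p,r.inverse_kinematics(p,[180,0,yaw]))
yaw=97.6 if r.inverse_kinematics([.447,.289,.304],[180,0,97.6]) is not None else -82.4
r.reach([.42,.02,.42],[180,0,yaw])
s=r.snapshot("wrist");pickle.dump(s,open("w1.pkl","wb"));cv2.imwrite("pics/w1.png",s["frame"][:,:,::-1])
print(s["fx"],s["cx"],s["cy"],np.round(s["R"],3).tolist(),-np.array(s["R"]).T@s["t"],r.sense()["clock"],r.sense()["joints"])
E
```

```text
97.6 [0.42, 0.02, 0.42] [ -1.91173261 -22.28242775  93.77778334   0.         108.50464441
  -9.51173261]
97.6 [0.447, 0.289, 0.304] [ 2.92217033e+01 -5.04547993e+00  9.09751000e+01 -2.54444375e-14
  9.40703800e+01  2.16217033e+01]
97.6 [0.48, 0.03, 0.304] [ -0.47759477 -13.19012077  98.26837474   0.          94.92174604
  -8.07759477]
-82.4 [0.42, 0.02, 0.42] None
-82.4 [0.447, 0.289, 0.304] None
-82.4 [0.48, 0.03, 0.304] None
325.19226210127806 276.18140684641486 210.87015887678314 [[0.991, 0.131, -0.0], [0.127, -0.958, 0.258], [0.034, -0.256, -0.966]] [0.4094479  0.0894502  0.40034791] 2.5167 [-1.98522896e+00 -2.22544643e+01  9.37657131e+01 -8.01887318e-03
  1.08500686e+02 -9.51214857e+00]
```

View pics/w1.png

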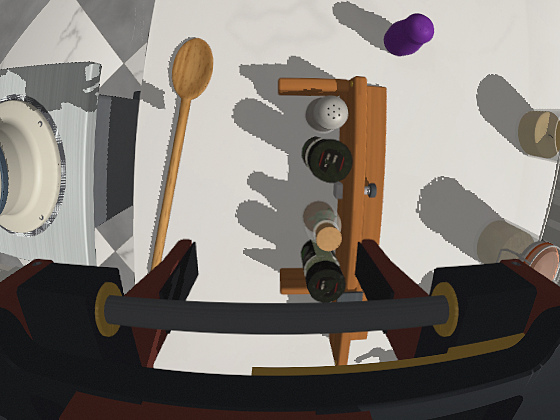

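The wrist view shows the row along columns 300–350: shaker (330,112), jar (328,158), corked bottle (322,225) and jar (325,275). The stop is at (338,190), the board at columns 345–386 and the left panel at (278–352, 85). I'll overlay the rack model to fix the depth.

```bash
cat >> h.py <<'E'
def fproj(s,X):
    p=np.array(s["R"])@np.array(X)+np.array(s["t"]);q=np.hypot(p[0],p[1]);a=np.arctan2(q,p[2])*s["fx"]/q
    return a*p[0]+s["cx"],a*p[1]+s["cy"]
def rack(ox,oy,yaw):
    c,n=np.cos(np.radians(yaw)),np.sin(np.radians(yaw))
    return lambda x,y,z:np.array([ox+c*x-n*y,oy+n*x+c*y,z])
E
python3 - <<'E'
from h import *
s=pickle.load(open("w1.pkl","rb"));f=s["frame"][:,:,::-1]
x0,y0,k=270,65,2.4
big=cv2.resize(f[65:310,270:395],None,fx=k,fy=k,interpolation=cv2.INTER_CUBIC);ov=big.copy()
for(o,col)in(((.5165,-.004,7.6),(0,0,255)),((.5034,-.004,7.6),(255,0,0))):
    T=rack(*o)
    P=lambda *X:tuple(int(round(v)) for v in (np.array(fproj(s,T(*X)))-(x0-.5,y0-.5))*k)
    for a,b in[((0,.155,0),(0,-.205,0)),((0,.155,.08),(0,-.205,.08)),((.014,.155,.08),(.014,-.205,.08)),((0,.14,0),(-.075,.14,0)),((0,.14,.06),(-.075,.14,.06)),((-.075,.14,0),(-.075,.14,.06))]:
        cv2.line(ov,P(*a),P(*b),col,1)
cv2.imwrite("pics/c2.png",np.hstack([big,ov]))
E
```

```text
(no output)
```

View pics/c2.png

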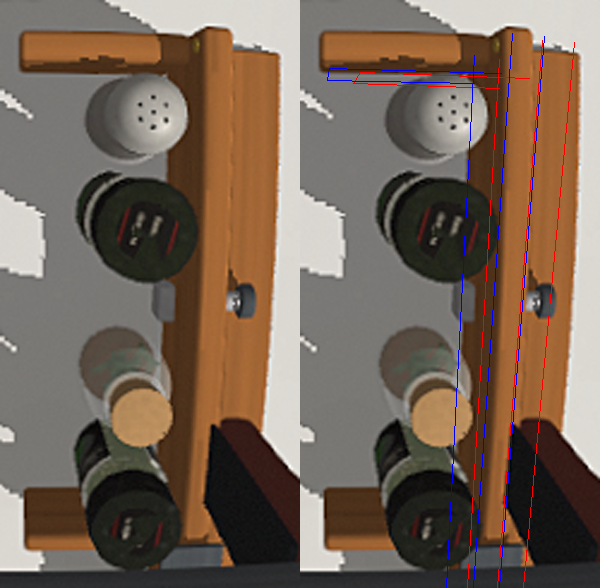

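```bash
python3 - <<'E'
from h import *
from scipy.optimize import least_squares
s=pickle.load(open("w1.pkl","rb"))
pt=lambda a,b:np.array([269.5+a/2.4,64.5+b/2.4])
lines=[((0,None,.08),[(205,100),(201,300),(186,530)]),((.014,None,.08),[(230,100),(228,250),(212,430)]),((0,None,0),[(166,320),(168,260)])]
pts=[((-.075,.14,0),(22,72)),((-.003,.155,.08),(192,29))][:1]
def res(p,full=False):
    T=rack(p[0]/1e3,p[1]/1e3,p[2]);e=[]
    for (x,_,z),L in lines:
        a,b=[np.array(fproj(s,T(x,y,z))) for y in(.12,-.05)];d=(b-a)/np.linalg.norm(b-a)
        for q in L:
            v=pt(*q)-a;e.append(d[0]*v[1]-d[1]*v[0])
    for X,q in pts:e+=list(np.array(fproj(s,T(*X)))-pt(*q))
    return np.array(e)
o=least_squares(res,[503,-4,7.6],loss="soft_l1");print(o.x,np.round(res(o.x),1))
T=rack(o.x[0]/1e3,o.x[1]/1e3,o.x[2])
cr=lambda X:np.round((np.array(fproj(s,X))-(269.5,64.5))*2.4)
for n,X in[("left end top front",(0,.155,.08)),("divider front foot inner",(-.072,-.081,0)),("stop y27 x-10 z32",(-.01,.027,.032)),("jarL top x-25 y70",(-.025,.070,.105)),("shaker",(-.025,.116,.09)),("cork",(-.025,-.011,.095)),("jarR",(-.025,-.057,.105))]:print(n,cr(T(*X)))
t=pickle.load(open("top0.pkl","rb"));print([np.round((np.array(proj(t,T(*X)))-(155,160))*4) for X in((0,.155,.08),(0,-.205,.08),(-.025,.07,.105))])
E
```

```text
[5.00536686e+02 1.84794711e-01 7.96847075e+00] [-0.1 -1.9  0.2  3.1  0.7  3.6 -1.7 -1.8 -0.4 -0. ]
left end top front [204.  22.]
divider front foot inner [ 29. 481.]
stop y27 x-10 z32 [157. 302.]
jarL top x-25 y70 [155. 230.]
shaker [149. 111.]
cork [144. 421.]
jarR [142. 529.]
[array([277., 178.]), array([753., 124.]), array([391., 194.])]
```

The fit is consistent: rack origin (0.5005, 0.000), yaw 8.0°, with the jars about where expected. Next is a close look at the mill before grasping.

```bash
python3 - <<'E'
from station import r
from h import *
r.reach([.455,.22,.42],[180,0,98])
s=r.snapshot("wrist");pickle.dump(s,open("w2.pkl","wb"));im=s["frame"][:,:,::-1].copy()
for z,c in((.17,(0,255,0)),(.0,(255,255,0))):
    u,v=fproj(s,[.447,.289,z]);cv2.drawMarker(im,(int(round(u)),int(round(v))),c,cv2.MARKER_CROSS,8,1);print(u,v)
cv2.imwrite("pics/w2.png",cv2.resize(im[60:330,130:430],None,fx=2,fy=2,interpolation=cv2.INTER_CUBIC));print(r.sense()["clock"])
E
```

```text
280.5641978372351 126.65784906430859
278.7269769164998 126.30492843818116
3.3917
```

View pics/w2.png

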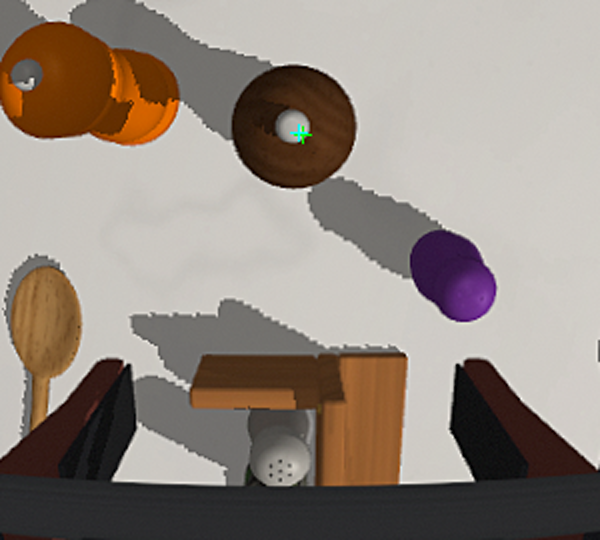

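The nut is at crop (293,126), about 3 mm left of and 2–3 mm above my estimate, so the mill is at about (0.444, 0.291). I'm grasping it, lifting it and carrying it to the front of the gap.

```bash
python3 - <<'E'
from station import r
from h import *
f=lambda:np.round(r.sense()["contact_force"],2)
m=np.array([.4437,.2912])
r.reach([*m,.42],[180,0,98]); r.servo_line([*m,.304],speed=.12)
print(f()); r.grab(40); r.wait(.2); s=r.sense(); print("open",s["opening"],s["gripper_force"],f(),s["tcp_pos"])
r.servo_line([*m,.404],speed=.15); print("lifted",f(),r.sense()["torque"])
T=rack(.5005,.0002,8.); p=T(-.125,.029,0)
r.reach([p[0],p[1],.404],[180,0,98]); r.servo_line([p[0],p[1],.309],speed=.1); r.wait(.4)
s=r.sense();print(f(),s["tcp_pos"],s["orientation"],s["opening"],s["clock"])
im=r.snapshot("wrist");pickle.dump(im,open("w3.pkl","wb"));w=im["frame"][:,:,::-1]
sc=r.snapshot("scene")["frame"][:,:,::-1]
cv2.imwrite("pics/w3.png",np.hstack([cv2.resize(w,(560,420))[100:400,100:460],cv2.resize(sc[170:270,200:320],None,fx=3,fy=3)]))
E
```

```text
[0.35 0.41 0.82]
open 0.04619012669300956 39.94124768913025 [0.   0.   1.19] [0.44371315 0.29119877 0.304034  ]
lifted [-0.1  -0.93 -4.77] [-0.05173649 -0.09170663  0.03954489]
[ 0.19  0.4  -3.98] [0.37271448 0.01150627 0.30916246] [1.79983201e+02 3.55974652e-03 9.79981090e+01] 0.046285323277283415 9.25
```

View pics/w3.png

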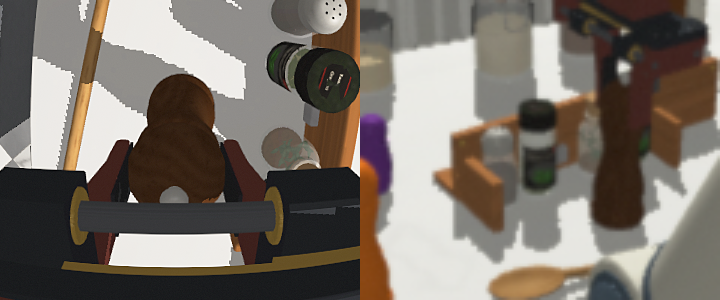

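The mill is held upright in front of the gap, with the nut at (172,195) between the pads. Both middle jars and the stop are visible to its right. I'm pushing in slowly and yielding sideways to keep the side force balanced.

```bash
cat > push.py <<'E'
from station import r
from h import *
T=rack(.5005,.0002,8.); c,n=np.cos(np.radians(8)),np.sin(np.radians(8)); Z=.3045
def raw(k=4):
    a=[]
    for _ in range(k): a.append(r.sense()["contact_force"]); r.wait(.01)
    F=np.mean(a,0); return np.array([c*F[0]+n*F[1],-n*F[0]+c*F[1],F[2]])
def pose():
    p=np.array(r.sense()["tcp_pos"])-T(0,0,0); return np.array([c*p[0]+n*p[1],-n*p[0]+c*p[1],p[2]])*1e3
def go(x,y,speed,z=Z): r.servo_line(T(x,y,z),speed=speed)
E
python3 - <<'E'
from push import *
import json
x,y=-.125,.029
go(x,y,.05); r.wait(.3); print("low",raw(10),pose())
go(-.065,y,.05); r.wait(.3); b=raw(10); print("bias",b); x=-.065
while x<-.0505:
    x+=.001; go(x,y,.012); F=raw(3)-b
    if abs(F[1])>.6: y+=np.clip(.0002*F[1],-.0006,.0006)
    print(round(x*1e3,1),round(y*1e3,2),np.round(F,1),np.round(pose()-[x*1e3,y*1e3,Z*1e3],1))
    if F[0]<-11 or abs(F[1])>8: break
json.dump([x,y,list(b)],open("st.json","w"));print(r.sense()["clock"],np.round(r.sense()["torque"],2))
E
```

```text
low [-0.19216421  0.009295   -3.91520921] [-125.00959129   28.99269395  304.46586164]
bias [-0.00746819  0.03004063 -4.16984774]
-64.0 29.0 [ 0.   0.5 -0. ] [ 0. -0. -0.]
-63.0 29.0 [-0.  -0.3  0.5] [ 0. -0. -0.]
-62.0 29.0 [-0.  -0.2 -0. ] [ 0. -0. -0.]
-61.0 29.0 [ 0.2 -0.2  0.3] [ 0. -0. -0.]
-60.0 29.0 [-0.  -0.5 -0.3] [ 0.  0. -0.]
-59.0 29.0 [-0.6 -0.1  0.5] [ 0. -0. -0.]
-58.0 29.0 [-0.8  0.2  0.5] [-0.1 -0.  -0.1]
-57.0 29.0 [-1.6 -0.3 -0. ] [-0.  -0.  -0.1]
-56.0 29.0 [-1.4 -0.2 -0.2] [ 0.   0.  -0.1]
-55.0 29.0 [-1.2  0.1 -0.5] [ 0.   0.  -0.1]
-54.0 29.0 [-1.2 -0.1 -0.3] [ 0. -0.  0.]
-53.0 29.0 [-0.5  0.  -0.3] [ 0.1 -0.   0. ]
-52.0 29.0 [-1.4 -0.4  0.3] [0. 0. 0.]
-51.0 29.0 [-1.2 -0.3 -0.2] [ 0.  0. -0.]
-50.0 29.0 [-0.7 -0.3 -0.2] [0.1 0.  0. ]
15.8417 [-0.07  0.15 -0.02]
```

```bash
python3 - <<'E'
from push import *
import json
x,y,b=json.load(open("st.json"));b=np.array(b)
while x<-.031:
    x+=.0005; go(x,y,.008); F=raw(3)-b
    if abs(F[1])>.6: y+=np.clip(.0002*F[1],-.0005,.0005)
    print(round(x*1e3,1),round(y*1e3,2),np.round(F,1),np.round(pose()-[x*1e3,y*1e3,Z*1e3],1))
    if F[0]<-8 or abs(F[1])>8: break
json.dump([x,y,list(b)],open("st.json","w"));print(r.sense()["clock"],np.round(r.sense()["torque"],2))
w=r.snapshot("wrist")["frame"][:,:,::-1];sc=r.snapshot("scene")["frame"][:,:,::-1]
cv2.imwrite("pics/w4.png",np.hstack([w[100:400,100:460],cv2.resize(sc[170:270,200:320],None,fx=3,fy=3)]))
E
```

```text
-49.5 29.0 [-1.2  0.3 -0.6] [ 0. -0.  0.]
-49.0 29.0 [-0.8 -0.1 -0.5] [ 0. -0.  0.]
-48.5 29.0 [-0.9  0.1 -0.3] [ 0. -0.  0.]
-48.0 29.0 [-1.3 -0.3 -0.2] [ 0.  0. -0.]
-47.5 29.0 [-1.2 -0.6 -0.3] [ 0.  0. -0.]
-47.0 29.0 [-1.  -0.2 -0.1] [ 0.1 -0.   0. ]
-46.5 29.0 [-0.7 -0.5 -0.2] [ 0. -0. -0.]
-46.0 29.0 [-0.4 -0.  -0.4] [ 0. -0.  0.]
-45.5 29.0 [-0.8  0.  -0.1] [ 0. -0.  0.]
-45.0 29.0 [-0.8 -0.1  0.2] [ 0.  0. -0.]
-44.5 29.0 [-1.8 -0.2  0.5] [-0.   0.  -0.1]
-44.0 29.0 [-2.2 -0.2  0.5] [-0.1  0.  -0.1]
-43.5 29.0 [-1.9  0.1 -0.2] [ 0.  -0.  -0.1]
-43.0 29.0 [-2.8 -0.3 -0.7] [-0.  -0.  -0.1]
-42.5 29.0 [-2.7 -0.3 -0.7] [-0.  -0.  -0.1]
-42.0 28.85 [-2.7 -0.7 -0.5] [ 0.   0.1 -0.1]
-41.5 28.85 [-2.3 -0.1 -0.6] [ 0. -0. -0.]
-41.0 28.85 [-3.2 -0.2 -0. ] [0. 0. 0.]
-40.5 28.85 [-2.9 -0.4 -0.6] [0.  0.  0.1]
-40.0 28.85 [-1.9 -0.3  0. ] [0.1 0.  0.1]
-39.5 28.85 [-3.5 -0.1  1. ] [-0.1 -0.   0. ]
-39.0 28.85 [-5.3 -0.3  2. ] [-0.2 -0.   0. ]
-38.5 28.85 [-6.1 -0.5  2.1] [-0.3 -0.  -0. ]
-38.0 28.85 [-6.8 -0.4  3.2] [-0.4 -0.  -0.1]
-37.5 28.85 [-7.1 -0.4  3.5] [-0.6 -0.  -0.1]
-37.0 28.85 [-8.7 -0.4  4.1] [-0.7 -0.  -0.2]
22.9917 [-0.41  2.32  0.01]
```

View pics/w4.png

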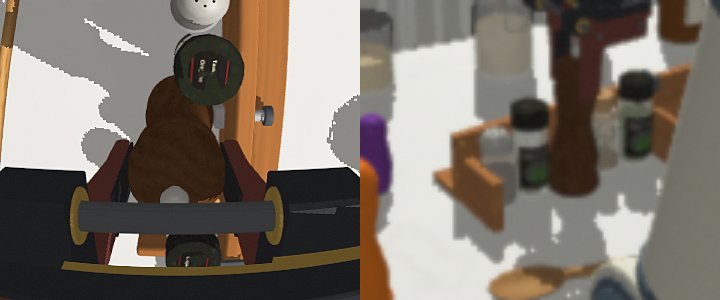

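The mill is between the middle jars with all four upright, and its foot is against the stop at (215,118). It first touched at x ≈ -39.5 mm. I'm pressing gently up to about 12 N total and holding.

```bash
python3 - <<'E'
from push import *
import json
x,y,b=json.load(open("st.json"));b=np.array(b)
F=raw(6)-b
while F[0]>-11.7 and x<-.033:
    x+=.00025; go(x,y,.006); F=raw(6)-b
    print(round(x*1e3,2),np.round(F,1),np.round(pose()-[x*1e3,y*1e3,Z*1e3],1))
for _ in range(4): r.wait(.18); print("hold",np.round(raw(4)-b,1))
json.dump([x,y,list(b)],open("st.json","w"));s=r.sense();print(s["clock"],np.round(s["torque"],2),s["orientation"])
E
```

```text
-36.75 [-9.2 -0.6  4. ] [-0.8 -0.  -0.2]
-36.5 [-9.1 -0.5  3.9] [-0.8 -0.1 -0.2]
-36.25 [-9.4 -0.4  3.5] [-0.8 -0.  -0.3]
-36.0 [-9.7 -0.2  4.1] [-0.9 -0.  -0.3]
-35.75 [-9.4 -0.4  3.8] [-0.9 -0.  -0.3]
-35.5 [-10.   -0.4   4.1] [-0.9 -0.  -0.3]
-35.25 [-10.2  -0.4   4.5] [-0.9 -0.  -0.2]
-35.0 [-10.   -0.6   5. ] [-0.9 -0.  -0.1]
-34.75 [-9.9 -0.7  4.9] [-0.9 -0.   0. ]
-34.5 [-10.7  -0.1   5.5] [-0.9 -0.   0. ]
-34.25 [-10.5  -0.4   6.1] [-1.  -0.   0.1]
-34.0 [-10.5  -0.3   6.1] [-0.9 -0.   0.2]
-33.75 [-10.9  -0.3   6.3] [-0.9 -0.   0.3]
-33.5 [-10.6  -0.2   6.8] [-0.9 -0.   0.4]
-33.25 [-10.9  -0.5   6.9] [-0.9 -0.   0.5]
-33.0 [-11.1  -0.4   7.5] [-1.  -0.   0.5]
hold [-11.6  -0.3   7.6]
hold [-11.   -0.5   7. ]
hold [-11.1  -0.4   7.4]
hold [-10.9  -0.2   7.7]
28.8083 [-0.53  2.97 -0.05] [-1.79757245e+02  5.14465736e-03  9.79875476e+01]
```

It held about 11 N total for over 0.7 s, mostly on the stop. The head leaned in a few millimetres (about 0.05 rad), so I'm easing back to upright, releasing, withdrawing and checking.

```bash
python3 - <<'E'
from push import *
import json
x,y,b=json.load(open("st.json"));b=np.array(b)
while x>-.0392:
    x-=.001; go(x,y,.012); print(round(x*1e3,1),np.round(raw(3)-b,1))
r.let_go(); r.wait(.5); print("open",np.round(raw(4),1),r.sense()["opening"])
go(x,y,.08,.42); r.wait(.2)
p=T(-.06,-.05,.44); r.servo_line(p,speed=.12); r.wait(.3)
s=r.snapshot("wrist");pickle.dump(s,open("w5.pkl","wb"));w=s["frame"][:,:,::-1];sc=r.snapshot("scene")["frame"][:,:,::-1]
cv2.imwrite("pics/w5.png",np.hstack([w[20:320,150:510],cv2.resize(sc[170:270,200:320],None,fx=3,fy=3)]))
for z in(.17,0.):print(np.array(fproj(s,T(-.0395,.0285,z)))-(150,20))
print(r.sense()["clock"],-np.array(s["R"]).T@s["t"])
E
```

```text
-34.0 [-9.1  0.1  5.9]
-35.0 [-7.1 -0.5  4.1]
-36.0 [-5.7 -0.8  4.3]
-37.0 [-2.7 -0.3  2.5]
-38.0 [-0.1 -0.4  0.9]
-39.0 [ 1.  -0.   1.9]
-40.0 [ 0.7 -0.2  2.4]
open [0.3 0.5 0.4] 0.08782675621135429
[155.00188386  96.93918516]
[143.37694274 100.59953061]
35.1083 [0.43674846 0.01265208 0.42030252]
```

View pics/w5.png

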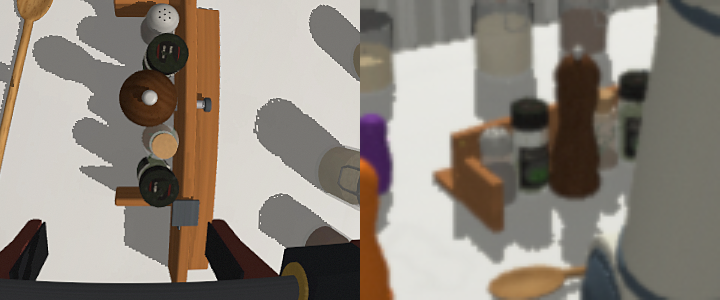

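The mill stands free and upright between the pairs. Its nut is at (150,98), which puts its centre about 43 mm from the board, and all four jars are upright in the row. Handing in.

```bash
python3 - <<'E'
from station import r
print(r.hand_in(), r.sense()["clock"])
E
```

```text
the job is handed in; nothing more can be done
the job is handed in; nothing more can be done
```

The mill was pushed home against the stop, held there at about 11 N (total wrist force) for over 0.7 s, and left standing upright between the four upright jars; the job was handed in at about 35 s, and no verdict was shown.

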